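# Pin the safety strap of an injection mould

### The job

Swing the raised steel strap on top of the closed mould all the way down so that its eye lies between the two upright ears, then push the square-handled retaining pin from the robot's side through both ears and the eye until its shoulder is fully home against the near ear, and let go. Leave the other things on the bench where they are.

Things in the scene. Friction and masses are not known exactly. Their poses are not given: they have to be found in the camera images.
- plate: dark steel base plate fixed to the bench, 180 (x) x 300 (y) x 20 mm; origin: centre of its underside; z up, x away from the robot (yaw varies). A closed steel mould, fixed, 130 x 240 x 80 mm, same centre and yaw, stands on it on packing s mm thick. s differs each time, 0 to 24, and is not reported: find it by touch or by looking. The mould's flat top is at plate z = 100 + s
- ear_base (a point): a point in the plate's frame at x 0, y -75, z 100 mm: s mm above it is the foot of two upright steel ears on the mould's top, 14 mm thick (plate x -27 to -13 and 13 to 27), 60 mm wide in y, 55 mm tall (tops at z = 155 + s). Each has a chamfered 19 mm hole; both holes lie on one line along plate x at y = -75, z = 132 + s
- pivot_base (a point): a point in the plate's frame at x 0, y +75, z 100 mm. The strap's pivot, parallel to plate x, is 32 + s mm above it (z = 132 + s), between two cheeks on the mould's top, 44 mm wide in y, x within 33 mm of the middle, tops at z = 150 + s
- strap (a joint): angle (rad) of the strap: a steel bar 20 mm thick (x), 36 mm deep, reaching 175 mm from its pivot; its eye, a 23 mm hole, is 150 mm from the pivot. 0 = down on its stop, level, pointing to plate -y, eye in line with the ear holes, top face at z = 150 + s; grows as the free end swings up (1.57 upright, limit 1.7). Stiff hinge (about 0.7 N m): stays where left, must be pressed right down
- pin: loose retaining pin, plain steel, about 0.25 kg, 140 mm long, lying on the bench: square handle 26 x 26 x 55 mm, then a round shaft 16 mm thick, 85 mm long, its last 10 mm tapering to 12 mm. Origin: on the underside below the shoulder where handle and shaft meet; x runs along the pin to the nose (handle -55 to 0, shaft 0 to 85), z up; the pin's axis is 13 mm above the origin
- pin_shoulder (a point): point on the pin's axis at the shoulder; with the pin home it lies at plate x = -27, the near face of the near ear
- pin_nose (a point): point on the pin's axis at the tip of the nose, 85 mm from the shoulder
- dowel: a plain round steel dowel 25 mm thick and 80 mm tall, standing (too thick for the holes); not the pin; origin: centre of its underside (a bystander: leave it alone)
- spring: an orange coil spring 41 mm across, 70 mm tall, standing; origin: centre of its underside (a bystander: leave it alone)
- mallet: a hammer lying flat; its own x axis runs along the handle to the head (a bystander: leave it alone)
- driver: a screwdriver lying flat; its own x axis runs from handle to tip (a bystander: leave it alone)
Things that resemble listed ones, but are neither listed nor needed, are in the scene too. What is shaped like the pin but black, blue or pink is not meant.

How it is judged:
On the way, in this order (a step that is already met when the one before it is completed fails the run):
1. the strap is swung right down (below 0.03 rad) while the pin is not yet home (value of joint strap below 0.03 rad and not (x of pin_shoulder in the frame of plate between -0.032 and -0.022 m and y of pin_shoulder in the frame of plate between -0.082 and -0.068 m and z of pin_shoulder in the frame of plate between 0.124 and 0.164 m and x of pin_nose in the frame of plate above 0.045 m and angle between the x axis of pin and the x axis of plate, either way round below 0.1 rad)), for 0.2 s.
2. the pin is through both ears and the eye, its shoulder home (x of pin_shoulder in the frame of plate between -0.032 and -0.022 m and y of pin_shoulder in the frame of plate between -0.082 and -0.068 m and z of pin_shoulder in the frame of plate between 0.124 and 0.164 m and x of pin_nose in the frame of plate above 0.045 m and angle between the x axis of pin and the x axis of plate, either way round below 0.1 rad and value of joint strap below 0.03 rad), for 0.2 s.
At the end, for the whole second after the job is handed in: The strap is down (below 0.03 rad) and the pin rests, let go, through both ears and the eye, inserted from the robot's side: shoulder within 5 mm of the near ear's face, within 7 mm sideways of the hole line and at the holes' height, pin within 0.1 rad of the hole line (all of step 2 and linear speed of pin below 0.02 m/s and angular speed of pin below 0.2 rad/s); the robot touches nothing.
It fails at once if a bystander is moved by more than 30 mm (distance of any of dowel, spring, mallet, driver from where it was at the start of the episode above 0.03 m).
It also fails if it takes over 61 s, if anything falls off the work surface, if the arm or the gripper's body presses on something with over 40 N, if the wrist force passes 120 N, or if a joint passes its speed limit or range.

### The arm

A 6-joint arm with a two-finger parallel gripper is mounted at the origin on the work surface. World frame = base frame: x ahead of the robot, y to its left, z up, the work surface at z = 0. Lengths are in m, angles in rad, forces in N, time in s.
With the tool pointing down it reaches from about 0.25 to 0.775 m from the base axis. Payload 4 kg.
Tool frame: the origin (TCP) lies between the finger pads; the fingertips stand 11 mm ahead of it and the grasp point (between the pads) lies 8 mm behind it (robot.tip_extent is the z of the fingertips in the tool frame, in m); z points along the fingers, y is the line along which they close (so a half turn about z gives the same grasp; the last joint's range is limited). The gripper opens to 94 mm and grips with 3 to 60 N. Pads are 16 mm wide; open, the fingers measure 119 mm over their backs; the gripper's body (75 mm by 177 mm) begins 78 mm behind the grasp point.
Start: joints at [1.173, 0.087, 1.371, -0, 1.684, -0.103], TCP at [0.16, 0.526, 0.217] pointing down, gripper open.
Joint ranges: [-3.1, 3.1], [-0.76, 2.03], [0.27, 2.55], [-1.08, 4.22], [0.17, 2.65], [-2.57, 2.57]. Speed limits (rad/s): [2.79, 2.79, 3.14, 3.14, 3.14, 3.14].

### API

Orientations are given as [roll, pitch, yaw] about the fixed x, y, z axes, in that order (R = Rz(yaw) Ry(pitch) Rx(roll)).
In Python, from bench import robot, imaging gives the robot as it stands.
- The arm moves only by the shell command python3 -m pendant 'ROWS'. ROWS is JSON, a list of rows, each a list of 7 numbers: the shift along the world's x, y, z in cm, then the turn, a rotation vector about the world's x, y, z in degrees, then the opening, from 0 (shut) to 1 (fully open). In form: [[dx, dy, dz, ax, ay, az, jaw], ...]. A call has 1 to 8 rows; each row shifts and turns the commanded pose from where the row before left it; what a row does not reach is not made up. A row lasts 1/10 s, in which the tool goes at most 50 mm and 8.59 degrees, less where a joint would pass 70% of its speed; a pose out of reach is approached as far as the arm can. A call is refused whole if a number of a shift passes 5 or a number of a turn 8.59, either way. A call with a gripper value outside its range is refused whole. The fingers move at their own pace and stop on an object; the grip force is fixed at half the most. Time passes only in rows, so rows that do not move let the fingers close. It gives the time, the measured TCP pose, the force, the opening and the grip force at its end, in the units of the state.
- robot.get_obs(): the state, without advancing time (a new reading comes with each control period).
- imaging.snapshot(name): name is "side" or "top" or "wrist"; returns the picture (480x640x3 uint8, red, green, blue); there is no depth.
- imaging.camera_params(name): a dict with "camera_matrix" (3x3 intrinsics, pixels), "R" (3x3) and "t" (3): a world point X has camera coordinates R X + t. Camera axes: x right, y down, z forward; pixel columns grow to the right and rows downward; lengths in m; the calibration is good to about 2 mm. A picture is of the moment at which its call begins: read the wrist's pose just before it. camera_params takes no time and is no camera call; for the wrist camera it gives the pose at the moment of the call.
- robot.close_job(): hands the job in; it is judged then, once.
The state is a dict: "time": time; "joint_positions": joint angles; "qvel": joint speeds; "joint_torque": joint torques, N m; "tool_pos": TCP position; "ee_rot": TCP orientation; "wrist_force": force on the tool from outside, world axes, zero at the start; "wrist_torque": the same for the moment, N m; "width": finger opening in m; "finger_force": force on a finger pad.
Only numpy, scipy, OpenCV 4.12 (cv2) and the standard library are available. Lean on these libraries where they do the work, as an engineer would, in place of code of your own. Each camera call takes 0.05 s, during which the arm holds its last target. There are 200 camera calls.

## Working session

There is one attempt and no reset: what is moved stays moved. The work goes in short steps, Python scripts to look and compute and a shell command to move; the robot and the scene stay as the last step left them, time stands still between calls to the robot, and variables do not carry over. Pictures are saved under pics/ and viewed, at most 10 in all, crops included, and the job is handed in when it is done.

```bash
ls; mkdir -p pics
python3 - <<'E'
from bench import robot, imaging
import cv2,numpy as np
np.set_printoptions(precision=4,suppress=True)
for n in("top","side"):
    cv2.imwrite(f"pics/{n}0.png",imaging.snapshot(n)[:,:,::-1])
    p=imaging.camera_params(n);print(n,p["camera_matrix"],p["R"],p["t"],-p["R"].T@p["t"])
print(robot.get_obs(),robot.tip_extent)
E
```

```text
pics
top [[453.9774   0.     320.4913]
 [  0.     453.9774 241.2918]
 [  0.       0.       1.    ]] [[-0.0032 -0.9999  0.0096]
 [-0.9815  0.0013 -0.1913]
 [ 0.1913 -0.0101 -0.9815]] [-0.116   0.5353  1.1462] [ 0.3058 -0.1052  1.2285]
side [[508.997    0.     320.2268]
 [  0.     508.997  243.119 ]
 [  0.       0.       1.    ]] [[ 0.9998 -0.0106  0.0147]
 [ 0.0031 -0.6988 -0.7153]
 [ 0.0179  0.7153 -0.6986]] [-0.4932 -0.0131  1.4224] [ 0.4677 -1.0318  0.9916]
{'time': 0.1, 'joint_positions': array([ 1.1729,  0.0879,  1.3721, -0.    ,  1.6836, -0.1031]), 'qvel': array([ 0.0015, -0.0014, -0.0037, -0.0017, -0.0008,  0.0002]), 'joint_torque': array([  0.0018, -34.1251, -30.3302,   0.072 ,   0.0305,  -0.0001]), 'tool_pos': array([0.1596, 0.5258, 0.2154]), 'ee_rot': array([-3.1396, -0.0002,  2.8468]), 'wrist_force': array([ 0.2544,  0.6786, -0.1894]), 'wrist_torque': array([-0.0387,  0.0044,  0.0181]), 'finger_force': 0.0, 'width': 0.09384080426889332} 0.011
```

View pics/top0.png

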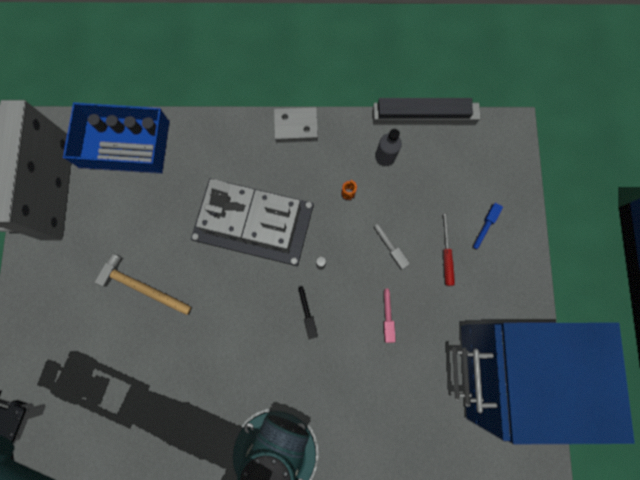

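View pics/side0.png

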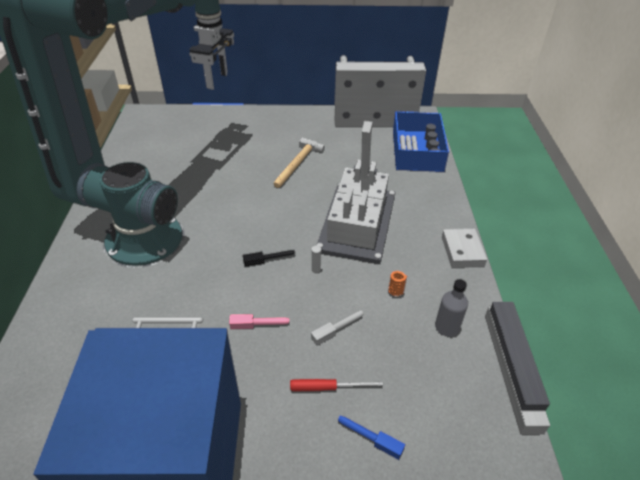

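Top view: the steel pin lies at handle (402,260) → nose (377,226). The plate corners are about (209,178), (313,204), (298,263) and (193,237). The ears are on the right (-y) half, and the strap stands upright at about (225,203). The side view confirms this.

```bash
cat > h.py <<'E'
import numpy as np,cv2
from bench import robot, imaging
from scipy.spatial.transform import Rotation as Ro
np.set_printoptions(precision=4,suppress=True)
def ray(p,px,z):
    d=p["R"].T@np.linalg.inv(p["camera_matrix"])@np.array([px[0],px[1],1.]);c=-p["R"].T@p["t"]
    return c+d*(z-c[2])/d[2]
def proj(p,X):
    q=(p["R"]@np.atleast_2d(X).T).T+p["t"]; q=(p["camera_matrix"]@q.T).T; return q[:,:2]/q[:,2:]
E
python3 - <<'E'
from h import *
p=imaging.camera_params("top")
for n,px,z in [("c1",(209,178),.02),("c2",(313,204),.02),("c3",(298,263),.02),("c4",(193,237),.02),("ph",(402,262),.013),("pn",(377,226),.013),("dow",(321,262),.08),("spr",(349,188),.07),("blk",(311,335),.013),("blkn",(301,288),.01)]: print(n,ray(p,px,z))
w=imaging.camera_params("wrist");print(w["camera_matrix"]);o=robot.get_obs();R=Ro.from_euler("xyz",o["ee_rot"]).as_matrix()
print("cam in tool",R.T@(-w["R"].T@w["t"]-o["tool_pos"]),w["R"]@R)
t=cv2.imread("pics/top0.png");s=cv2.imread("pics/side0.png")
a=cv2.resize(t[170:270,185:325],None,fx=4,fy=4,interpolation=cv2.INTER_CUBIC)
b=cv2.resize(s[110:270,310:400],None,fx=2.5,fy=2.5,interpolation=cv2.INTER_CUBIC)
c=cv2.resize(t[210:280,360:420],None,fx=2.5,fy=2.5,interpolation=cv2.INTER_CUBIC)
im=np.zeros((600,790,3),np.uint8);im[:400,:560]=a;im[:400,560:785]=b;im[410:410+c.shape[0],:150]=c
cv2.imwrite("pics/c1.png",im)
E
```

```text
c1 [0.7211 0.192  0.02  ]
c2 [ 0.6461 -0.0972  0.02  ]
c3 [ 0.4821 -0.057   0.02  ]
c4 [0.5537 0.2279 0.02  ]
ph [ 0.4853 -0.3382  0.013 ]
pn [ 0.5854 -0.2731  0.013 ]
dow [ 0.4758 -0.1181  0.08  ]
spr [ 0.6761 -0.1934  0.07  ]
blk [ 0.2925 -0.0919  0.013 ]
blkn [ 0.4159 -0.065   0.01  ]
[[362.9288   0.     322.2115]
 [  0.     362.9288 233.812 ]
 [  0.       0.       1.    ]]
cam in tool [ 0.0725 -0.0003 -0.1682] [[-0.0009  1.      0.001 ]
 [-0.9673 -0.0007 -0.2536]
 [-0.2536 -0.0012  0.9673]]
```

View pics/c1.png

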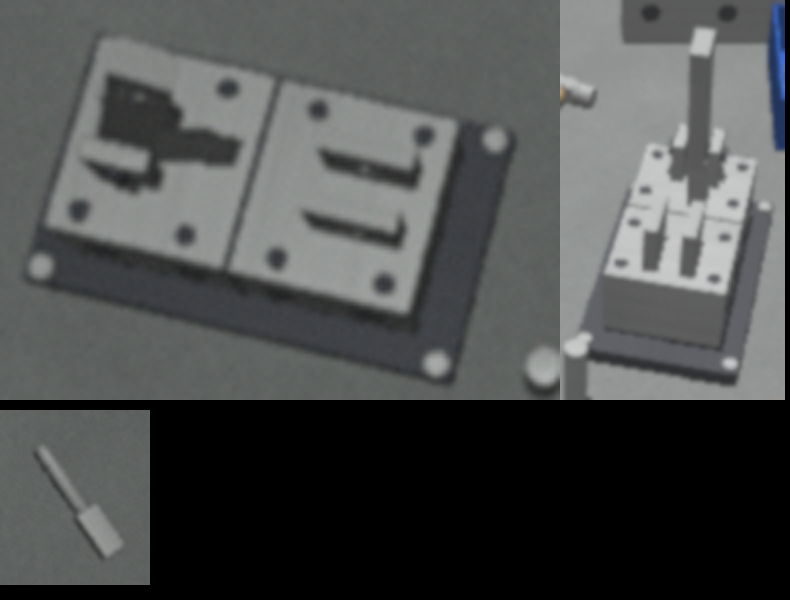

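```bash
cat >> h.py <<'E'
def P2W(v,X): # v=(x,y,yaw) plate->world
    c,s=np.cos(v[2]),np.sin(v[2]); X=np.atleast_2d(X)
    return np.c_[v[0]+c*X[:,0]-s*X[:,1], v[1]+s*X[:,0]+c*X[:,1], X[:,2]]
E
python3 - <<'E'
from h import *
from scipy.optimize import least_squares
T=imaging.camera_params("top");S=imaging.camera_params("side")
def m(x,y,s): return (x,y,.1+s)
tp=[(.09,-.15,(313.75,203.25)),(-.09,-.15,(298.75,265.75)),(-.09,.15,(191.25,241.25))]
mt=[(.065,.12,(210.75,179)),(.065,-.12,(300,200)),(-.065,-.12,(287.5,248.75)),(-.065,.12,(196.25,227.5))]
ms=[(-.065,.12,(345.2,168)),(.065,.12,(388.8,174)),(-.065,-.12,(328,221.2)),(.065,-.12,(377.2,227.2))]
def f(v):
    r=[proj(T,P2W(v,(a,b,.02)))[0]-c for a,b,c in tp]+[proj(T,P2W(v,(a,b,.1+v[3])))[0]-c for a,b,c in mt]+[proj(S,P2W(v,(a,b,.1+v[3])))[0]-c for a,b,c in ms]
    return np.ravel(r)
r=least_squares(f,[.6,.07,-.24,.01],loss="soft_l1");print(r.x,np.degrees(r.x[2]),r.fun.reshape(-1,2))
v=r.x
print("pivot",P2W(v,(0,.075,.132+v[3])),"ear",P2W(v,(0,-.075,.132+v[3])))
for a in(1.3,1.4,1.5,1.57,1.7): # strap tip top centre
    print(a,proj(S,P2W(v,(0,.075-.175*np.cos(a),.132+v[3]+.175*np.sin(a)))),proj(T,P2W(v,(0,.075-.175*np.cos(a),.132+v[3]+.175*np.sin(a)))))
E
```

```text
[ 0.5989  0.0667 -0.2337  0.0014] -13.391213855749465 [[ 0.2836 -1.2072]
 [-0.2216 -0.7348]
 [-0.4474 -1.494 ]
 [-0.4224  0.1847]
 [ 0.3118 -0.1778]
 [ 0.5936 -0.5459]
 [ 0.0344 -0.7198]
 [-1.429  -0.2265]
 [-1.2529  0.1441]
 [-1.5018 -0.7944]
 [-1.5917  1.1598]]
pivot [[0.6163 0.1396 0.1334]] ear [[ 0.5815 -0.0063  0.1334]]
1.3 [[365.8458 127.4557]] [[222.065  186.4368]]
1.4 [[367.0221 122.6652]] [[213.9116 184.0877]]
1.5 [[368.1456 118.4781]] [[205.763  181.9527]]
1.57 [[368.8936 115.928 ]] [[200.1288 180.604 ]]
1.7 [[370.1833 112.0611]] [[189.9779 178.4553]]
```

```bash
python3 -m pendant '[[2,-3,1,0,0,0,1],[2.65,-3.75,0.7,0,0,0,1],[2.65,-3.75,0.7,0,0,0,1],[2.65,-3.75,0.7,0,0,0,1],[2.65,-3.75,0.7,0,0,0,0],[2.65,-3.75,0.7,0,0,0,0],[2.65,-3.75,0.7,0,0,0,0],[2.65,-3.75,0.7,0,0,0,0]]' && python3 -m pendant '[[2.65,-3.75,0.7,0,0,1.5,0],[2.65,-3.75,0.7,0,0,2,0],[2.65,-3.75,0.7,0,0,0,0],[2,-3,0.7,0,0,0,0],[1.5,-2,0,0,0,0,0],[0,0,0,0,0,0,0],[0,0,0,0,0,0,0]]'
cat > snap.py <<'E'
import sys
from h import *
o=robot.get_obs();p=imaging.camera_params("wrist");im=imaging.snapshot("wrist")[:,:,::-1]
cv2.imwrite(f"pics/{sys.argv[1]}.png",im);np.savez(f"pics/{sys.argv[1]}.npz",R=p["R"],t=p["t"],camera_matrix=p["camera_matrix"])
print(o["time"],o["tool_pos"],np.degrees(o["ee_rot"]),o["width"],o["wrist_force"])
E
python3 snap.py w1
```

```text
time: 0.9
tool_pos: [0.3658, 0.2321, 0.2754]
ee_rot: [-3.142, -0.0, 2.847]
wrist_force: [0.8, 0.2, 0.0]
width: 0.0654
finger_force: 0.0
time: 1.6
tool_pos: [0.4795, 0.0712, 0.3028]
ee_rot: [3.141, -0.002, 2.907]
wrist_force: [0.2, -0.4, -0.3]
width: 0.0095
finger_force: 0.0
1.6 [0.4795 0.0712 0.3028] [179.9916  -0.1143 166.5534] 0.009463000348019146 [ 0.2002 -0.4347 -0.3187]
```

View pics/w1.png

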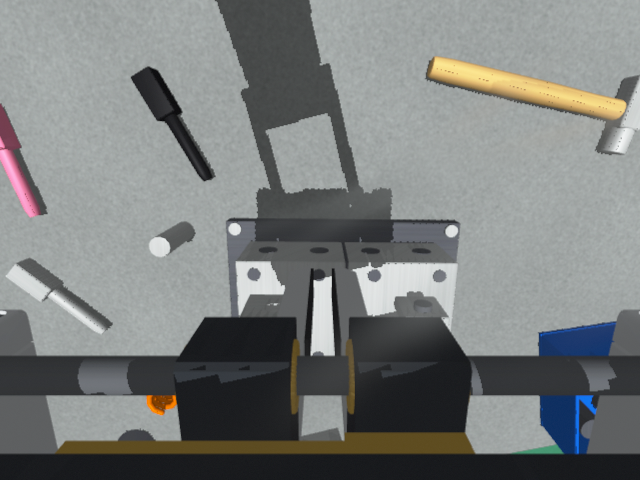

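Wrist view: the near plate corners are about (228,219) and (460,222), and the mould's near top edge runs (237,263)–(458,265). The steel pin goes from its handle at about (35,280) to its nose at (108,328). I'll enlarge it.

Run:
```python
import cv2,numpy as np
i=cv2.imread("pics/w1.png")
a=cv2.resize(i[210:325,220:470],None,fx=3.2,fy=3.2,interpolation=cv2.INTER_CUBIC)
b=cv2.resize(i[250:340,0:125],None,fx=2.4,fy=2.4,interpolation=cv2.INTER_CUBIC)
im=np.zeros((600,800,3),np.uint8);im[:368,:800]=a;im[380:380+b.shape[0],:b.shape[1]]=b
cv2.imwrite("pics/c2.png",im)
```

```text
(no output)
```

View pics/c2.png

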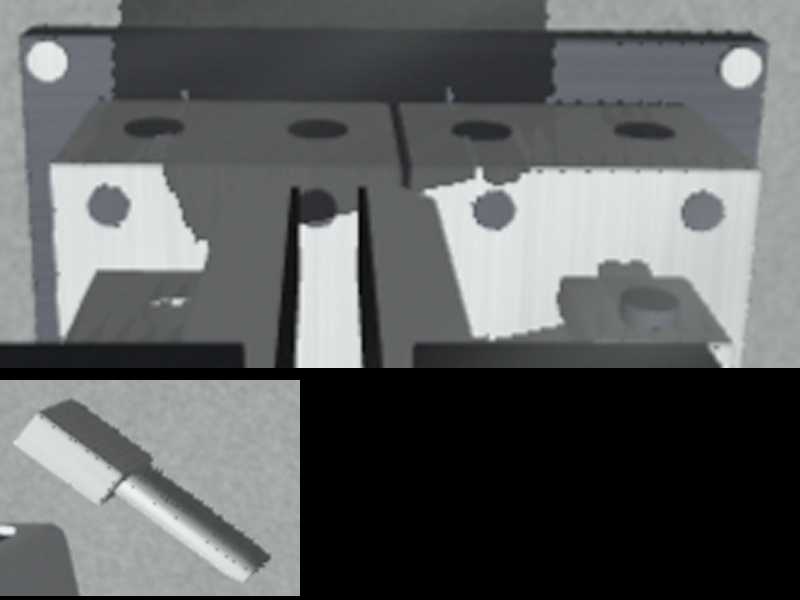

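```bash
cat > fit.py <<'E'
from h import *
from scipy.optimize import least_squares
T=imaging.camera_params("top");S=imaging.camera_params("side");W=dict(np.load("pics/w1.npz"))
obs=[(T,.09,-.15,0,(313.75,203.25)),(T,-.09,-.15,0,(298.75,265.75)),(T,-.09,.15,0,(191.25,241.25)),
(T,.065,.12,1,(210.75,179)),(T,.065,-.12,1,(300,200)),(T,-.065,-.12,1,(287.5,248.75)),(T,-.065,.12,1,(196.25,227.5)),
(S,-.065,.12,1,(345.2,168)),(S,.065,.12,1,(388.8,174)),(S,-.065,-.12,1,(328,221.2)),(S,.065,-.12,1,(377.2,227.2)),
(W,-.09,-.15,0,(228.1,222.8)),(W,-.09,.15,0,(458.8,224.)),(W,-.065,-.12,1,(235.3,260.6)),(W,-.065,.12,1,(457.2,262.8)),(W,-.065,-.12,2,(251.5,240.9)),(W,-.065,.12,2,(435.3,242.2))]
def f(v,ob): return np.ravel([proj(c,P2W(v,(a,b,(.02,.1+v[3],.02+v[3])[k])))[0]-px for c,a,b,k,px in ob])
for ob in(obs,obs[11:],obs[:7]):
    r=least_squares(f,[.6,.07,-.24,.01],args=(ob,),loss="soft_l1");v=r.x;print(v,np.degrees(v[2]),r.fun.reshape(-1,2).round(1).tolist())
A,B,C,D=[ray(W,q,.026) for q in((16.5,263.2),(5.6,276),(42.3,301),(54.8,288.5))]
N=ray(W,(106,329),.013);Sh=(C+D)/2;H=(A+B)/2
print(A,B,C,D,"N",N,"Sh",Sh,"lens",np.linalg.norm(H-Sh),np.linalg.norm((N-Sh)[:2]),np.linalg.norm(C-D),"yaws",np.degrees([np.arctan2(*(Sh-H)[[1,0]]),np.arctan2(*(N-Sh)[[1,0]]),np.arctan2(*(N-H)[[1,0]])]))
E
python3 fit.py
```

```text
[ 0.6024  0.0674 -0.2421 -0.0007] -13.872493839310307 [[0.2, -1.9], [-0.9, -1.6], [-0.8, -3.3], [-0.1, -1.1], [0.2, -0.8], [0.1, -1.4], [-0.0, -2.3], [0.1, 0.2], [0.2, 0.8], [-0.5, -0.5], [-0.8, 1.7], [-3.0, -1.0], [1.8, -0.6], [-0.0, 0.2], [0.3, -0.6], [-1.8, -0.2], [-0.1, -0.3]]
[ 0.6035  0.0676 -0.2431 -0.0027] -13.926274087299815 [[-2.5, -0.3], [2.2, 0.2], [1.0, 0.3], [0.1, -0.3], [-1.1, 0.1], [-0.2, 0.1]]
[ 0.5964  0.0663 -0.2331  0.0064] -13.354576457808907 [[0.4, -0.4], [-0.0, 0.2], [-0.3, -0.5], [-0.8, 0.5], [0.4, 0.2], [0.7, 0.1], [-0.4, -0.2]]
[ 0.4676 -0.334   0.026 ] [ 0.4806 -0.3557  0.026 ] [ 0.5246 -0.3239  0.026 ] [ 0.5119 -0.3003  0.026 ] N [ 0.5883 -0.2671  0.013 ] Sh [ 0.5183 -0.3121  0.026 ] lens 0.05498511292299884 0.08322616118791207 0.026837343361245828 yaws [36.4927 32.7312 34.2275]
```

```bash
python3 -m pendant '[[0,3.6,0,0,0,0,0],[0,3.6,0,0,0,0,0],[0,3.6,0,0,0,0,0],[4,0,0,0,0,0,0],[4,0,0,0,0,0,0],[4,0,0,0,0,0,0],[3,0,-2.5,0,0,0,0],[0,0,-2.4,0,0,0,0]]'
python3 - <<'E'
from h import *
o=robot.get_obs();print(o["tool_pos"])
v=(.602,.0675,np.radians(-13.9));a=[]
a.append(o["tool_pos"])
for th in np.r_[np.linspace(1.3,.05,10),0]:
    r,h,w,z0=.110,.018,.0125,.133
    a.append(P2W(v,(0,.075-r*np.cos(th)+h*np.sin(th)+w,z0+r*np.sin(th)+h*np.cos(th)+.011))[0])
a=np.array(a);print((np.diff(a,axis=0)*100).round(1).tolist(),a[-1])
E
```

```text
time: 2.45
tool_pos: [0.6319, 0.1807, 0.2518]
ee_rot: [-3.141, -0.001, 2.909]
wrist_force: [-0.4, 0.2, -0.9]
width: 0.0003
finger_force: 0.0
[0.6319 0.1807 0.2518]
[[-1.2, -4.0, 0.3], [-0.4, -1.5, -0.3], [-0.4, -1.4, -0.5], [-0.3, -1.3, -0.7], [-0.3, -1.2, -0.9], [-0.3, -1.1, -1.0], [-0.2, -1.0, -1.2], [-0.2, -0.8, -1.3], [-0.2, -0.6, -1.4], [-0.1, -0.4, -1.5], [-0.0, -0.1, -0.5]] [0.5966 0.0457 0.162 ]
```

```bash
python3 -m pendant '[[-0.6,-2,0.2,0,0,0,0],[-0.6,-2,0.1,0,0,0,0],[-0.4,-1.5,-0.3,0,0,0,0],[-0.4,-1.4,-0.5,0,0,0,0],[-0.3,-1.3,-0.7,0,0,0,0],[-0.3,-1.2,-0.9,0,0,0,0],[-0.3,-1.1,-1.0,0,0,0,0],[-0.2,-1.0,-1.2,0,0,0,0]]' && python3 -m pendant '[[-0.2,-0.8,-1.3,0,0,0,0],[-0.2,-0.6,-1.4,0,0,0,0],[-0.1,-0.4,-1.3,0,0,0,0],[0,0,0,0,0,0,0]]'
```

```text
time: 3.25
tool_pos: [0.5988, 0.0619, 0.2147]
ee_rot: [-3.141, 0.006, 2.906]
wrist_force: [-1.0, -0.5, 5.8]
width: 0.0008
finger_force: 2.3
time: 3.65
tool_pos: [0.5926, 0.0445, 0.1701]
ee_rot: [-3.14, -0.002, 2.906]
wrist_force: [-0.3, 0.1, -0.4]
width: 0.0005
finger_force: 0.0
```

```bash
python3 -m pendant '[[0,0,-0.4,0,0,0,0],[0,0,0,0,0,0,0]]'; python3 -m pendant '[[0,0,-0.3,0,0,0,0],[0,0,0,0,0,0,0]]';python3 -m pendant '[[0,0,-0.3,0,0,0,0],[0,0,0,0,0,0,0]]'
```

```text
time: 3.85
tool_pos: [0.5936, 0.0463, 0.1673]
ee_rot: [-3.141, -0.001, 2.908]
wrist_force: [-0.3, 1.0, 0.2]
width: 0.0002
finger_force: 0.0
time: 4.05
tool_pos: [0.5939, 0.0464, 0.1653]
ee_rot: [-3.141, 0.001, 2.908]
wrist_force: [-1.8, -1.3, 5.5]
width: 0.0005
finger_force: 2.2
time: 4.25
tool_pos: [0.594, 0.0464, 0.1652]
ee_rot: [3.141, 0.003, 2.908]
wrist_force: [-5.2, -2.9, 13.9]
width: 0.0005
finger_force: 6.5
```

```bash
python3 -m pendant '[[0,0,-0.4,0,0,0,0],[0,0,-0.2,0,0,0,0],[0,0,0,0,0,0,0],[0,0,0,0,0,0,0]]'; python3 -m pendant '[[0,0,3,0,0,0,0],[-2,-2,4,0,0,0,0],[-4,-1,2,0,0,0,0],[-4,-1,0,0,0,0,0],[-3.5,-1,0,0,0,0,0],[0,0,0,0,0,0,0],[0,0,0,0,0,0,0]]';python3 snap.py w2
```

```text
time: 4.65
tool_pos: [0.5941, 0.0464, 0.165]
ee_rot: [3.141, 0.007, 2.909]
wrist_force: [-13.2, -2.1, 28.9]
width: 0.0005
finger_force: 14.9
time: 5.35
tool_pos: [0.4589, -0.0032, 0.2454]
ee_rot: [3.14, 0.001, 2.908]
wrist_force: [0.8, 0.3, 0.2]
width: 0.0004
finger_force: 0.0
5.35 [ 0.4589 -0.0032  0.2454] [179.9292   0.0634 166.6221] 0.0003542496691321487 [0.7984 0.302  0.1915]
```

View pics/w2.png

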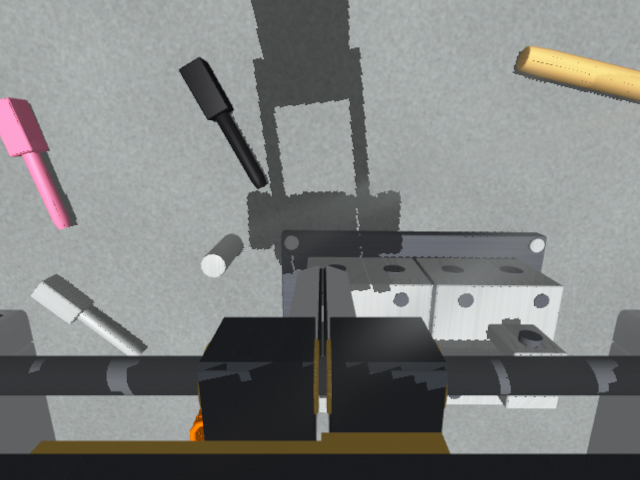

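```bash
python3 -m pendant '[[0.3,-2,0,0,0,-8.3,1],[0.3,-2,0,0,0,-8.3,1],[0.3,-2,0,0,0,-8.3,1],[0.3,-2,0,0,0,-8.3,1],[0.3,-2,0,0,0,-8.3,1],[0.3,-2,0,0,0,-8.3,1],[0.3,-2,0,0,0,-8.3,1],[0.3,-2,0,0,0,-8.3,1]]' >/dev/null&& python3 -m pendant '[[0.3,-2,0,0,0,-8.3,1],[0.3,-2,-1,0,0,-8.3,1],[0.2,-2,-2,0,0,-8.3,1],[0.2,-2,-2,0,0,-8.3,1],[0.2,-2,-2,0,0,-8.3,1],[0.2,-2,-2,0,0,-8.3,1],[0.2,-2,-2,0,0,-8.3,1],[0.2,-2,-1,0,0,-8.0,1]]' && python3 -m pendant '[[0,0,0,0,0,0,1],[0,0,0,0,0,0,1]]'; python3 snap.py w3
```

```text
time: 7.0
tool_pos: [0.5014, -0.3238, 0.1216]
ee_rot: [-3.137, 0.001, 0.59]
wrist_force: [-0.3, -0.4, 0.2]
width: 0.094
finger_force: 0.0
time: 7.2
tool_pos: [0.5016, -0.3234, 0.1244]
ee_rot: [-3.14, -0.0, 0.598]
wrist_force: [0.2, 1.0, 1.0]
width: 0.0944
finger_force: 0.0
7.2 [ 0.5016 -0.3234  0.1244] [-179.884    -0.0142   34.2651] 0.09442951817181704 [0.1978 1.0279 1.0439]
```

View pics/w3.png

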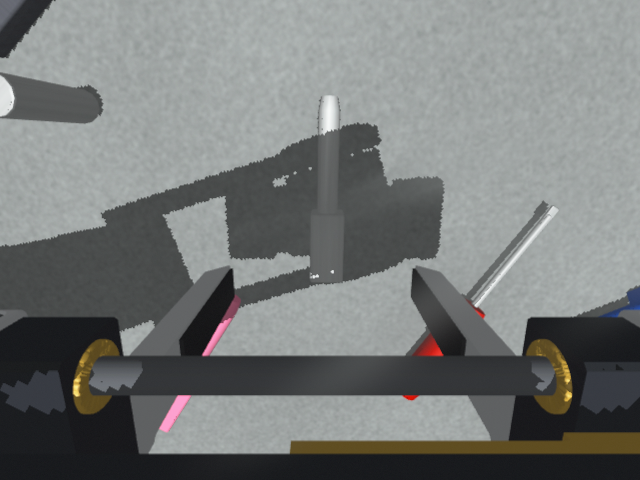

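The pin is well aligned: handle end (327,282), shoulder (327.5,213), nose (329,96).

Run:
```python
from h import *
W=dict(np.load("pics/w3.npz"))
H,S,N=ray(W,(327,282),.026),ray(W,(327.5,213),.026),ray(W,(329,96),.013)
print(H,S,N,np.linalg.norm(S-H),np.linalg.norm((N-S)[:2]),np.degrees(np.arctan2(*(N-H)[[1,0]])))
d=(N-H)[:2]/np.linalg.norm((N-H)[:2]);print("grasp",S[:2]-.020*d,H[:2]+.035*d)
```

```text
[ 0.475  -0.3472  0.026 ] [ 0.5208 -0.3162  0.026 ] [ 0.5906 -0.27    0.013 ] 0.055303188071363404 0.08368009237124059 33.74026598138343
grasp [ 0.5042 -0.3273] [ 0.5041 -0.3277]
```

```bash
python3 -m pendant '[[0.25,-0.4,-3.5,0,0,-0.5,1],[0,0,-3.5,0,0,0,1],[0,0,-2.5,0,0,0,1],[0,0,-1.2,0,0,0,1],[0,0,0,0,0,0,1],[0,0,0,0,0,0,1]]'
```

```text
time: 7.85
tool_pos: [0.5045, -0.328, 0.0203]
ee_rot: [3.139, -0.001, 0.588]
wrist_force: [0.3, -0.8, -0.1]
width: 0.0936
finger_force: 0.0
```

```bash
python3 -m pendant '[[0,0,-0.6,0,0,0,0.6],[0,0,0,0,0,0,0.3],[0,0,0,0,0,0,0],[0,0,0,0,0,0,0],[0,0,0,0,0,0,0],[0,0,0,0,0,0,0],[0,0,0,0,0,0,0]]';python3 -c "
from h import *
o=robot.get_obs();print(o['tool_pos'],np.degrees(o['ee_rot']))"
```

```text
time: 8.55
tool_pos: [0.5033, -0.3277, 0.0126]
ee_rot: [3.141, -0.0, 0.587]
wrist_force: [-0.7, -0.5, -0.4]
width: 0.0412
finger_force: 0.0
[ 0.5033 -0.3277  0.0126] [179.9915  -0.0007  33.607 ]
```

```bash
python3 -m pendant '[[0,0,0,0,0,0,0],[0,0,0,0,0,0,0],[0,0,0,0,0,0,0],[0,0,0,0,0,0,0],[0,0,0,0,0,0,0],[0,0,0,0,0,0,0]]';python3 -c "
from h import *
o=robot.get_obs();print(o['tool_pos'],np.degrees(o['ee_rot']))"
```

```text
time: 9.15
tool_pos: [0.5032, -0.3276, 0.0125]
ee_rot: [-3.141, 0.0, 0.587]
wrist_force: [-0.8, 0.7, 0.3]
width: 0.0257
finger_force: 30.0
[ 0.5032 -0.3276  0.0125] [-179.981     0.005    33.6089]
```

```bash
python3 -m pendant '[[0,0,2,0,0,0,0],[0,0,4,0,0,0,0],[0,0,4,0,0,0,0],[0,0,4.5,0,0,0,0],[-0.3,3,4.5,0,0,-5,0],[-0.3,4,0,0,0,-7,0],[-0.3,4,0,0,0,-7,0],[-0.3,4,0,0,0,-7,0]]' && python3 -m pendant '[[-0.3,4,0,0,0,-7,0],[-0.3,4,0,0,0,-7,0],[-0.3,4,0,0,0,-7,0],[-0.3,4,0,0,0,-0.5,0],[-0.3,3,0,0,0,0,0],[1,0,0,0,0,0,0],[0,0,0,0,0,0,0],[0,0,0,0,0,0,0]]'; python3 snap.py w4
```

```text
time: 9.95
tool_pos: [0.4913, -0.1788, 0.199]
ee_rot: [3.141, -0.001, 0.127]
wrist_force: [-0.3, 0.6, -1.5]
width: 0.0258
finger_force: 30.0
time: 10.75
tool_pos: [0.4866, 0.0091, 0.1986]
ee_rot: [3.141, 0.001, -0.243]
wrist_force: [0.0, -0.9, -1.6]
width: 0.0257
finger_force: 30.0
10.75 [0.4866 0.0091 0.1986] [179.949    0.0451 -13.9427] 0.02569899067148666 [ 0.0374 -0.8718 -1.6324]
```

View pics/w4.png

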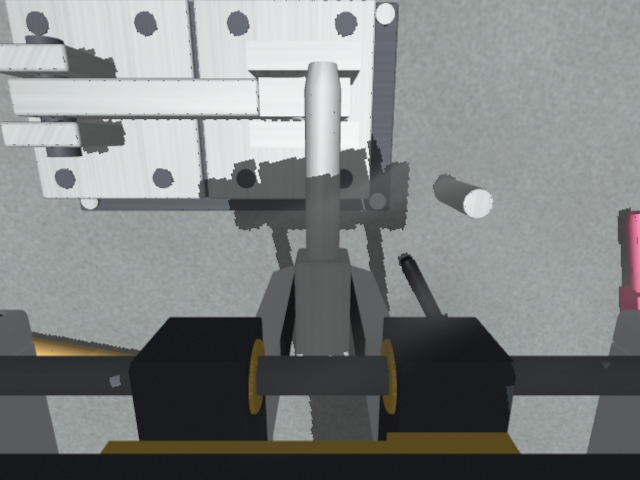

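The pin is held straight, with its nose at (323,63). The strap is down between the ears. The ear tops span about x 248–358, rows 42–68 (far) and 120–147 (near). I'll enlarge the ears.

Run:
```python
import cv2
i=cv2.imread("pics/w4.png")[30:170,225:415]
cv2.imwrite("pics/c3.png",cv2.resize(i,None,fx=4.2,fy=4.2,interpolation=cv2.INTER_CUBIC))
```

```text
(no output)
```

View pics/c3.png

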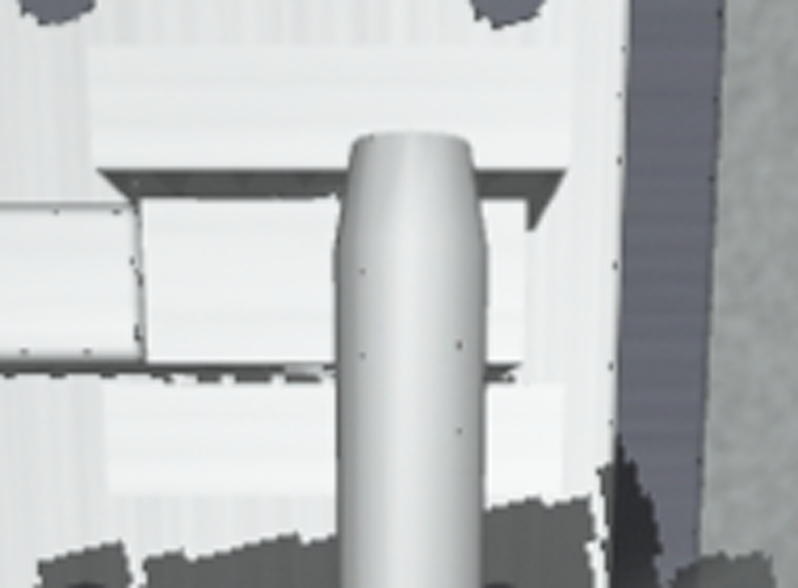

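Run:
```python
from h import *
from scipy.optimize import least_squares
W=dict(np.load("pics/w4.npz"))
px=lambda a:np.array([225+(a[0]+.5)/4.2-.5,30+(a[1]+.5)/4.2-.5])
E=[(.027,-.045,(90,45)),(.027,-.105,(572,45)),(.013,-.045,(98,170)),(.013,-.105,(568,170)),(-.013,-.045,(105,383)),(-.013,-.105,(562,383)),(-.027,-.045,(110,494)),(-.027,-.105,(560,494))]
def f(v): return np.ravel([proj(W,P2W(v,(a,b,.155+v[3])))[0]-px(c) for a,b,c in E])
r=least_squares(f,[.6,.067,-.24,.003]);v=r.x;print(v,np.degrees(v[2]),r.fun.reshape(-1,2).round(1).tolist())
g=least_squares(lambda u:f([*u,.0042]),[.6,.067,-.24]);u=g.x;print(u,np.degrees(u[2]),abs(g.fun).max())
for w in(v,np.r_[u,.0042]): print("hole near/far",P2W(w,[(-.027,-.075,.132+w[3]),(.027,-.075,.132+w[3])]))
print("edge",proj(W,P2W([*u],[(.02,-.12,.1042)]))*1, px((625,100)))
N=ray(W,px((409,135)),.1986);B=ray(W,px((411.5,300)),.1986);B2=ray(W,px((411,560)),.1986)
d=(N-B2)[:2];print("pin",N,B,B2,np.degrees(np.arctan2(d[1],d[0])))
o=robot.get_obs();print(o["tool_pos"])
t=o["tool_pos"][:2];y=np.radians(-13.94);a=np.array([np.cos(y),np.sin(y)]);n=np.array([-a[1],a[0]])
print("nose rel tool along/side",(N[:2]-t)@a,(N[:2]-t)@n,(B2[:2]-t)@a,(B2[:2]-t)@n)
```

```text
[ 0.6013  0.0675 -0.2455  0.0026] -14.067172571519965 [[-0.1, 0.4], [-0.0, 0.6], [-0.6, -0.4], [0.2, -0.2], [0.1, -0.0], [0.3, 0.1], [0.2, -0.3], [0.1, -0.2]]
[ 0.601   0.0674 -0.2455] -14.065375591268221 1.0789921391347548
hole near/far [[ 0.5568  0.0013  0.1346]
 [ 0.6092 -0.0118  0.1346]]
hole near/far [[ 0.5566  0.0013  0.1362]
 [ 0.609  -0.0119  0.1362]]
edge [[374.6102  73.4645]] [373.4286  53.4286]
pin [ 0.5896 -0.0169  0.1986] [ 0.5743 -0.0134  0.1986] [ 0.5485 -0.0069  0.1986] -13.712078384224936
[0.4866 0.0089 0.1986]
nose rel tool along/side 0.10624474747565046 -0.00026758622196869017 0.06386271782274322 -0.00043618208913323055
```

```bash
python3 -m pendant '[[-2.85,1.2,0,0,0,-0.1,0],[-2.85,1.25,0,0,0,0,0],[0,0,-3.5,0,0,0,0],[0,0,-2.8,0,0,0,0],[0,0,0,0,0,0,0],[0,0,0,0,0,0,0]]';cat > rel.py <<'E'
from h import *
o=robot.get_obs();t=o["tool_pos"];y=np.radians(-14.07);a=np.array([np.cos(y),np.sin(y)]);n=np.array([-a[1],a[0]])
q=t[:2]-[.5566,.0013]
print("nose along %.1f side %.1f z %.1f mm"%((q@a+.1063)*1e3,(q@n-.0003)*1e3,(t[2]+.0005)*1e3),np.degrees(o["ee_rot"]),o["wrist_force"],o["wrist_torque"],o["width"])
E
python3 rel.py
```

```text
time: 11.4
tool_pos: [0.4295, 0.0337, 0.1362]
ee_rot: [3.141, 0.001, -0.246]
wrist_force: [0.3, -0.3, -2.1]
width: 0.0256
finger_force: 30.0
nose along -24.9 side 0.2 z 136.7 mm [179.9774   0.0439 -14.0791] [ 0.311  -0.2954 -2.0683] [-0.0589  0.1424 -0.0193] 0.025586928045959897
```

```bash
python3 -m pendant '[[0.97,-0.24,-0.05,0,0,0,0],[0.97,-0.24,0,0,0,0,0],[0.97,-0.24,0,0,0,0,0],[0.49,-0.12,0,0,0,0,0],[0,0,0,0,0,0,0]]';python3 rel.py;  python3 -m pendant '[[0.97,-0.24,0,0,0,0,0],[0.49,-0.12,0,0,0,0,0],[0,0,0,0,0,0,0]]';python3 rel.py
```

```text
time: 11.9
tool_pos: [0.4645, 0.0258, 0.1357]
ee_rot: [3.141, -0.0, -0.245]
wrist_force: [0.5, 0.5, -1.2]
width: 0.0258
finger_force: 30.0
nose along 11.0 side 1.1 z 136.2 mm [179.9931  -0.0041 -14.0089] [ 0.518   0.5363 -1.167 ] [-0.0108  0.1559  0.0067] 0.02584178286150973
time: 12.2
tool_pos: [0.4787, 0.0223, 0.1354]
ee_rot: [3.141, 0.0, -0.244]
wrist_force: [-0.8, 0.5, -1.5]
width: 0.0255
finger_force: 30.0
nose along 25.6 side 1.2 z 135.9 mm [179.9915   0.0039 -13.997 ] [-0.8451  0.5267 -1.4625] [0.0622 0.1321 0.0216] 0.02554968631656085
```

```bash
python3 -m pendant '[[0.95,-0.34,0,0,0,0,0],[0.97,-0.24,0,0,0,0,0],[0,0,0,0,0,0,0]]';python3 rel.py;  python3 -m pendant '[[0.97,-0.24,0,0,0,0,0],[0.97,-0.24,0,0,0,0,0],[0,0,0,0,0,0,0]]';python3 rel.py
```

```text
time: 12.5
tool_pos: [0.4986, 0.0163, 0.1355]
ee_rot: [3.141, -0.001, -0.245]
wrist_force: [-0.2, -0.8, -1.8]
width: 0.0256
finger_force: 30.0
nose along 46.4 side 0.1 z 136.0 mm [179.9941  -0.0374 -14.0141] [-0.2048 -0.8087 -1.8277] [ 0.0403  0.1893 -0.0083] 0.02556175457349405
time: 12.8
tool_pos: [0.518, 0.0115, 0.1355]
ee_rot: [3.141, -0.001, -0.245]
wrist_force: [0.0, 0.1, -1.7]
width: 0.0261
finger_force: 30.0
nose along 66.4 side 0.2 z 136.0 mm [179.9928  -0.0309 -14.0135] [ 0.0211  0.0854 -1.6544] [ 0.0119  0.2213 -0.0277] 0.02605051289341703
```

Through both ears without any force. Next I'll seat the shoulder.

```bash
python3 -m pendant '[[0.97,-0.24,0,0,0,0,0],[0.49,-0.12,0,0,0,0,0],[0,0,0,0,0,0,0]]';python3 rel.py;  python3 -m pendant '[[0.3,-0.07,0,0,0,0,0],[0.3,-0.07,0,0,0,0,0],[0,0,0,0,0,0,0],[0,0,0,0,0,0,0]]';python3 rel.py
```

```text
time: 13.1
tool_pos: [0.532, 0.0081, 0.1355]
ee_rot: [3.141, -0.0, -0.244]
wrist_force: [0.8, -0.3, -1.5]
width: 0.0257
finger_force: 30.0
nose along 80.8 side 0.3 z 136.0 mm [179.9945  -0.0033 -14.0012] [ 0.7992 -0.3303 -1.5439] [ 0.0079  0.1532 -0.0011] 0.025683423661994793
time: 13.5
tool_pos: [0.5371, 0.007, 0.1354]
ee_rot: [3.141, 0.001, -0.244]
wrist_force: [-2.2, 0.5, -2.0]
width: 0.0255
finger_force: 30.0
nose along 86.0 side 0.4 z 135.9 mm [179.9904   0.0346 -13.9854] [-2.2453  0.479  -2.0228] [0.0628 0.3693 0.0466] 0.0254606412683499
```

```bash
python3 -m pendant '[[0.2,-0.05,0,0,0,0,0],[0.2,-0.05,0,0,0,0,0],[0,0,0,0,0,0,0],[0,0,0,0,0,0,0]]';python3 rel.py
```

```text
time: 13.9
tool_pos: [0.5371, 0.0069, 0.1354]
ee_rot: [3.141, 0.01, -0.244]
wrist_force: [-12.5, 1.4, 4.9]
width: 0.0258
finger_force: 30.0
nose along 86.0 side 0.4 z 135.9 mm [179.9594   0.5909 -13.9577] [-12.5377   1.3986   4.8941] [ 0.3818  2.1959 -0.0042] 0.025822421109871204
```

```bash
python3 -m pendant '[[-0.3,0.07,0,0,0,0,0],[0,0,0,0,0,0,0.5],[0,0,0,0,0,0,0.6],[0,0,0,0,0,0,0.6],[0,0,0,0,0,0,0.6],[0,0,0,0,0,0,0.6]]'; python3 -m pendant '[[0,0,3,0,0,0,0.6],[-1,0.3,4,0,0,0,0.6],[-2,0.5,3,0,0,0,1],[0,0,0,0,0,0,1],[0,0,0,0,0,0,1]]';python3 snap.py w5
```

```text
time: 14.5
tool_pos: [0.5386, 0.0065, 0.1357]
ee_rot: [3.142, -0.001, -0.244]
wrist_force: [0.3, 0.7, -0.3]
width: 0.0563
finger_force: 0.0
time: 15.0
tool_pos: [0.5088, 0.0146, 0.2364]
ee_rot: [-3.141, -0.003, -0.244]
wrist_force: [0.2, -0.5, 0.2]
width: 0.077
finger_force: 0.0
15.0 [0.5088 0.0146 0.2364] [-179.9856   -0.1528  -13.9815] 0.07704205758908382 [ 0.2218 -0.4997  0.1965]
```

View pics/w5.png

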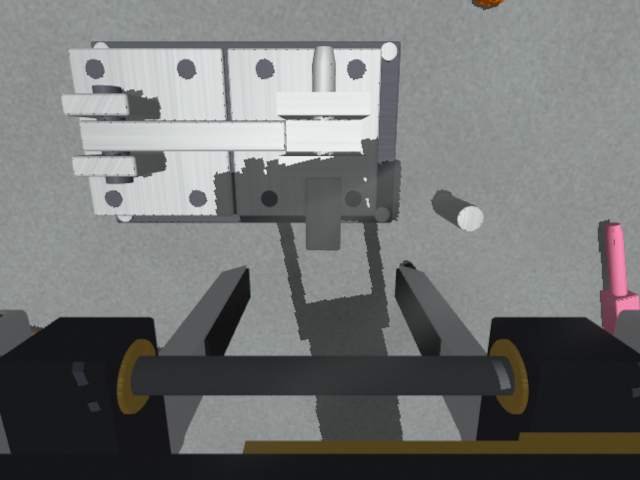

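The pin is through both ears: the handle spans rows 178–250 at x≈323, and the nose sticks out past the far ear at (324,47). I'll check numerically where the shoulder and nose should be when home.

Run:
```python
from h import *
W=dict(np.load("pics/w5.npz"));v=(.601,.0674,-.2455)
print(proj(W,P2W(v,[(-.027,-.075,.149),(-.082,-.075,.149),(.058,-.075,.136),(-.027,-.045,.159),(-.027,-.105,.159),(-.034,-.075,.149)])))
i=cv2.imread("pics/w5.png",0);print(i[135:190,322].tolist(),i[40:56,324].tolist())
```

```text
[[323.3952 175.8609]
 [323.298  251.0772]
 [323.4847  47.0444]
 [278.8312 177.2785]
 [368.0655 177.3156]
 [323.3822 185.8856]]
[234, 235, 236, 236, 235, 235, 233, 231, 231, 233, 234, 235, 235, 235, 235, 234, 225, 219, 217, 145, 81, 213, 236, 234, 160, 89, 89, 88, 88, 89, 88, 89, 89, 89, 87, 89, 89, 90, 90, 91, 89, 89, 83, 82, 84, 85, 84, 84, 84, 85, 85, 86, 85, 86, 87] [139, 105, 94, 100, 98, 97, 179, 204, 207, 209, 211, 212, 213, 216, 217, 218]
```

```bash
python3 -c "
from bench import robot
print(robot.close_job())"
```

```text
the job is handed in; nothing more can be done
None
```

The strap is down and the pin is through both ears and the eye, with its shoulder home against the near ear and the gripper released and clear. The job was handed in at about 15 s of the 61 s allowed; the hand-in call gave no verdict.

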